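# Fit the crank on the coffee mill and wind it

### The job

The hand coffee mill has been cleaned and its burrs must be run free. Take the crank with the red knob (not the black-knobbed one, which belongs to the pasta machine), fit its square socket fully down on the square shaft on top of the mill, then wind it clockwise, seen from above, through at least two full turns. Leave the crank seated on the shaft and let go.

Things in the scene. Friction and masses are not known exactly. Their poses are not given: they have to be found in the camera images.
- crank_knob (a point): Centre of the red knob of the loose steel crank (135 g): an upright cylinder, 26 mm across, 48 mm tall, at the start 48 mm over the worktop. It spins on its pin, so an unturned hand can hold it all the way round; the pin's light friction keeps the crank's direction when carried. Keep fingertips less than 25 mm below this point: the arm is there. Axes are the crank's: z up, x from hub to knob.
- crank_hub (a point): Centre of the underside of that crank's hub (35 mm square, 24 mm high): 70 mm from the knob's axis along the crank's -x and 48 mm below the knob's centre. The square hole goes right through, sides along the crank's x and y, 17 mm wide, flaring to 27 mm at the underside. The crank lies with its hole down, knob up. Beware of the coffee maker, 354 mm tall, at x > 0.56, y 0.01 to 0.24 m.
- shaft_foot (a point): Foot of the upright shaft of the fixed mill (red, steel and black, 84 mm wide), 110 mm over the worktop; the fitted crank's underside rests there. z up; sides of the square shaft along x and y at the start. 14 mm square for 17 mm, then tapers to 4 mm at the tip, 30 mm up: the socket centres itself from 8 mm and 14 degrees off, any quarter turn. Fitted, it has 1.5 mm and 14 degrees of play.
- mill_shaft (a joint): Angle of the mill's shaft in rad: 0 at the start, grows as it is wound clockwise seen from above, without end; a stop blocks it from turning back past the start. It stays where it is left; winding takes about 0.12 N m (2 N at the knob).
Mind the look-alikes: they are no part of the job. What is shaped like the part that bears crank_knob but green or turquoise is not meant.

How it is judged (in metres and radians):
On the way:
1. the crank is fully down on the mill's shaft, before any winding (horizontal distance between crank_hub and shaft_foot below 0.01 m and z of crank_hub in the frame of shaft_foot below 0.01 m and angle between crank_hub's own z axis and vertical below 0.2 rad and value of joint mill_shaft below 1.2 rad), for 0.1 s.
At the end, for the whole second after the job is handed in: The mill's shaft has been wound clockwise two turns or more (over 11.6 rad, which leaves 55 degrees for the play), and the red-knobbed crank sits on it, let go and at rest: hub within 10 mm of the shaft's axis, its underside within 10 mm of the foot, tilted less than 0.2 rad (value of joint mill_shaft above 11.6 rad and horizontal distance between crank_hub and shaft_foot below 0.01 m and z of crank_hub in the frame of shaft_foot below 0.01 m and angle between crank_hub's own z axis and vertical below 0.2 rad and velocity of joint mill_shaft below 0.1 rad/s); the robot touches nothing.
It also fails if it takes over 67 s, if anything falls off the work surface, if the arm or the gripper's body presses on something with over 40 N, if the wrist force passes 120 N, or if a joint passes its speed limit or range.

### The arm

A 6-joint arm with a two-finger parallel gripper is mounted at the origin on a cart in front of the work surface, level with it; the furniture and walls round the work are solid. World frame = base frame: x ahead of the robot, y to its left, z up, the work surface at z = 0. Lengths are in m, angles in degrees, forces in N, time in s.
With the tool pointing down it reaches from about 0.35 to 0.875 m from the base axis. Payload 4.2 kg.
Tool frame: the origin (TCP) lies on the front face of the gripper's body, between the roots of the fingers; the fingertips stand finger_overhang ahead of it and the grasp point (between the pads) lies 51 mm ahead of it (finger_overhang is the distance from the TCP to the fingertips, in m); z points along the fingers, y is the line along which they close (so a half turn about z gives the same grasp; the last joint's range is limited). The gripper opens to 87 mm and grips with 3 to 60 N. Pads are 19 mm wide; open, the fingers measure 117 mm over their backs; the gripper's body (75 mm by 190 mm) begins 51 mm behind the grasp point.
Start: joints at [-57.433, 22.042, 0.453, 0, -68.411, -14.817], TCP at [0.191, -0.595, 0.292] pointing down, gripper open.
Joint ranges: [-179.83, 179.83], [-69.29, 118.12], [-61.27, 80.66], [-181.25, 117.63], [-171.15, -9.14], [-177.46, 177.46]. Speed limits (degrees/s): [159.86, 159.86, 180, 180, 180, 180].

### API

Orientations are given as a 3x3 rotation matrix whose columns are the frame's x, y, z axes.
In Python, from station import sense, capture, camera_model, finish_job, finger_overhang gives the robot as it stands. The module is installed in compiled form; this text tells all that it offers.
- The arm moves only by the tool jog_arm, never from a script. Its argument "rows" is a list that holds one entry, the list of rows, each a list of 4 numbers: the shift along the tool's x, y, z in m, then the turn about the tool's z in rad. A call has 1 to 20 rows; each row shifts and turns the commanded pose from where the row before left it, along the tool's axes as they then stand; what a row does not reach is not made up. A row lasts 1/8 s, in which the tool goes at most 62.5 mm and 10.7 degrees, less where a joint would pass 70% of its speed; a pose out of reach is approached as far as the arm can. A call is refused whole if a number of a shift passes 0.0625 or a number of a turn 0.188, either way. A call with a gripper value outside its range is refused whole. "claw" is the opening, from 0 (shut) to 1 (fully open), set as the call begins (left out, the last holds). The fingers move at their own pace and stop on an object; the grip force is fixed at half the most. Time passes only in rows, so rows that do not move let the fingers close. It gives the time, the measured TCP pose, the force, the opening and the grip force at its end, in the units of the state.
- sense(): the state, without advancing time (a new reading comes with each control period).
- capture(name): name is "scene" or "top"; returns the picture (420x560x3 uint8, red, green, blue); there is no depth.
- camera_model(name): a dict with "fovy" (degrees; the focal length in pixels is half the picture's height over the tangent of half this angle, whatever the lens; pixels are square), "cx", "cy" (the principal point, pixels), "eye" and "rotation" of the camera in the world. Camera axes: x right, y down, z forward; pixel columns grow to the right and rows downward; lengths in m; the calibration is good to about 2 mm. A picture is of the moment at which its call begins. camera_model takes no time and is no camera call.
- finish_job(): hands the job in; it is judged then, once.
The state is a dict: "time_s": time; "joints": joint angles; "joint_velocities": joint speeds; "effort": joint torques, N m; "tcp_pos": TCP position; "ee_rot": TCP orientation; "wrist_force": force on the tool from outside, world axes, zero at the start; "moment": the same for the moment, N m; "gripper_width": opening from 0.0 (shut) to 1.0 (fully open); "gripper_force": force on a finger pad.
Only numpy, scipy, OpenCV 4.12 (cv2) and the standard library are available. Lean on these libraries where they do the work, as an engineer would, in place of code of your own. Each camera call takes 0.05 s, during which the arm holds its last target. There are 200 camera calls.

## Working session

There is one attempt and no reset: what is moved stays moved. The work goes in short steps, Python scripts to look and compute and a tool call to move; the robot and the scene stay as the last step left them, time stands still between calls to the robot, and variables do not carry over. Pictures are saved under pics/ and viewed, at most 12 in all, crops included, and the job is handed in when it is done.

Besides the shell and the picture viewer there is one more tool, called after "Request:" as name([rows], argument=value, ...), one row to a line, values as JSON. jog_arm: Moves the arm, as the interface text tells. Its arguments: {"type":"object","properties":{"rows":{"type":"array"},"claw":{"type":"number"}},"required":["rows"]}

```bash
mkdir -p pics; python3 - <<'E'
from station import *
import cv2,numpy as np
for n in("scene","top"):
    im=capture(n);cv2.imwrite(f"pics/{n}0.png",im[:,:,::-1]);m=camera_model(n);print(n,{k:np.round(v,4).tolist() for k,v in m.items() if not isinstance(v,str)})
print(finger_overhang);s=sense();print({k:np.round(v,3).tolist() for k,v in s.items()})
E
```

```text
scene {'fovy': 48.1856, 'cx': 280.6331, 'cy': 208.0132, 'eye': [0.0966, 0.6882, 0.8297], 'rotation': [[-0.9034, -0.2788, 0.3257], [-0.4287, 0.5837, -0.6896], [0.0022, -0.7626, -0.6469]]}
top {'fovy': 57.2281, 'cx': 273.7078, 'cy': 209.8858, 'eye': [0.3527, -0.1049, 0.9217], 'rotation': [[0.0207, -0.9901, 0.139], [-0.9997, -0.0226, -0.0124], [0.0155, -0.1387, -0.9902]]}
0.0697
{'time_s': 0.1, 'joints': [-57.433, 22.085, 0.386, -0.025, -68.412, -14.818], 'joint_velocities': [0.047, -0.088, 0.058, 0.147, 0.057, 0.02], 'effort': [-0.0, -39.169, 18.794, 4.232, 0.013, -0.0], 'tcp_pos': [0.19, -0.595, 0.291], 'ee_rot': [[-0.952, -0.305, -0.001], [-0.305, 0.952, 0.002], [0.0, 0.002, -1.0]], 'wrist_force': [-0.094, -0.067, 1.077], 'moment': [0.02, -0.01, 0.038], 'gripper_force': 0.0, 'gripper_width': 0.999}
```

View pics/scene0.png

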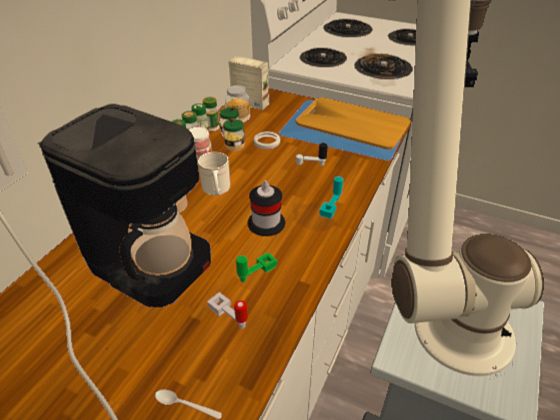

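View pics/top0.png

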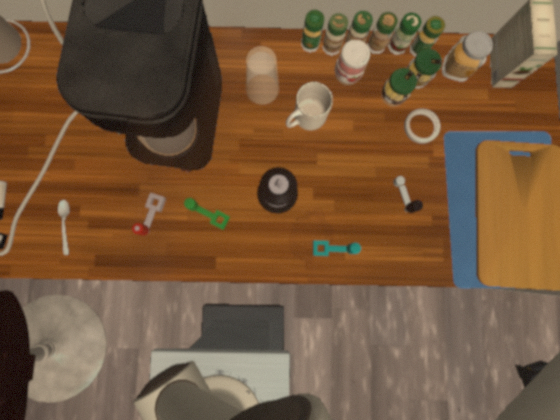

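The scene view shows the red-knobbed crank (knob about 240,313; hub 219,303) and the mill at (266,207). In the top view the knob is at (141,229), the hub at (154,203) and the mill tip at (279,184). I'll zoom in on both to measure.

```bash
cat > h.py <<'E'
import numpy as np,cv2
from station import *
def f(m): return 210/np.tan(np.radians(m["fovy"]/2))
def ray(n,uv):
    m=camera_model(n);d=np.array([(uv[0]-m["cx"])/f(m),(uv[1]-m["cy"])/f(m),1])
    return np.array(m["eye"]),np.array(m["rotation"])@d
def at_z(n,uv,z):
    e,d=ray(n,uv);return e+d*(z-e[2])/d[2]
def proj(n,p):
    m=camera_model(n);q=np.array(m["rotation"]).T@(np.array(p)-m["eye"]);return q[:2]/q[2]*f(m)+[m["cx"],m["cy"]]
def red(im):
    h=cv2.cvtColor(im,cv2.COLOR_RGB2HSV);return (((h[...,0]<8)|(h[...,0]>172))&(h[...,1]>170)&(h[...,2]>70)).astype(np.uint8)
E
python3 - <<'E'
from h import *
T=cv2.imread("pics/top0.png");S=cv2.imread("pics/scene0.png")
for n,im in(("top",T),("scene",S)):
    k,l,st,c=cv2.connectedComponentsWithStats(red(im[:,:,::-1].copy()))
    for i in range(1,k):
        if st[i,4]>25: print(n,st[i],c[i].round(1),at_z(n,c[i],.048).round(4),at_z(n,c[i],.072).round(4))
r=lambda im,x,y,w,h,s:cv2.resize(im[y:y+h,x:x+w],None,fx=s,fy=s,interpolation=cv2.INTER_CUBIC)
a=np.hstack([r(T,125,185,50,60,5),r(T,250,160,50,60,5)])
b=np.hstack([r(S,195,280,60,50,5)[:250,:250],r(S,235,175,60,50,5)[:,:250]])
cv2.imwrite("pics/z.png",np.vstack([a,b]))
E
```

```text
top [132 223  16  12 113] [140.3 229.2] [0.4243 0.1853 0.048 ] [0.4224 0.1773 0.072 ]
scene [251 201  30  13 202] [266.3 208.1] [ 0.5231 -0.1288  0.048 ] [ 0.51   -0.1037  0.072 ]
scene [203 262   6   9  29] [205.7 266. ] [0.5556 0.1094 0.048 ] [0.5415 0.1272 0.072 ]
scene [235 301  12  22 210] [240.7 312. ] [0.4229 0.1863 0.048 ] [0.4129 0.2017 0.072 ]
```

View pics/z.png

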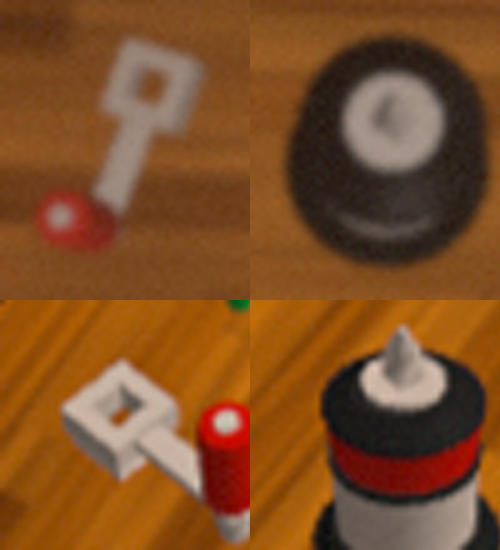

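The crop shows the knob, the hub with its square hole (top image 155,202), and the mill's steel disc (top image 278.6,184) with the shaft tip (scene image 265.6,180.6).

```bash
python3 - <<'E'
from h import *
hub=at_z("top",(155,202),.024);k=np.array([.4235,.186,.048])
print(hub,np.linalg.norm((k-hub)[:2]),np.degrees(np.arctan2(*(k-hub)[[1,0]])))
print(at_z("scene",(121/5+195,(407-300)/5+280),.024))
print("foot top",at_z("top",(278.6,184),.11),"tip scene",at_z("scene",(265.6,180.6),.14),"foot scene", at_z("scene",(403/5-50+235,(380-300)/5+175),.11))
E
```

```text
[0.49108139 0.16322603 0.024     ] 0.07131547601283082 161.37691525310964
[0.48828509 0.16637246 0.024     ]
foot top [ 0.52310541 -0.12440923  0.11      ] tip scene [ 0.52111262 -0.12448996  0.14      ] foot scene [ 0.52032455 -0.12169619  0.11      ]
```

Request:
jog_arm([
  [[0, 0, 0, 0.155], [0, 0, 0, 0.156], [-0.039, 0.039, 0, 0], [-0.039, 0.039, 0, 0], [-0.039, 0.039, 0, 0], [-0.039, 0.039, 0, 0], [-0.039, 0.039, 0, 0], [-0.039, 0.039, 0, 0], [0, 0.045, 0, 0], [0, 0.045, 0, 0], [0, 0.045, 0, 0], [0, 0.045, 0, 0], [0, 0.045, 0, 0], [0, 0.045, 0, 0], [0, 0.045, 0, 0], [0, 0.045, 0, 0], [0, 0.045, 0, 0], [0, 0.045, 0, 0], [0, 0.045, 0, 0], [0, 0.045, 0, 0]],
], claw=1)

```text
time_s: 2.6
tcp_pos: [0.425, 0.1799, 0.2921]
ee_rot: [[-1.0, 0.001, -0.0], [0.001, 1.0, -0.0], [0.0, -0.0, -1.0]]
wrist_force: [0.7, -0.1, -0.2]
gripper_width: 1.0
gripper_force: 0.0
```

Request:
jog_arm([
  [[0.001, 0.006, 0.03, 0], [0, 0, 0.03, 0.153], [0, 0, 0.03, 0.153], [0, 0, 0.02, 0], [0, 0, 0, 0]],
])

```text
time_s: 3.22
tcp_pos: [0.4237, 0.1838, 0.1807]
ee_rot: [[-0.953, 0.303, -0.003], [0.303, 0.953, -0.003], [0.002, -0.004, -1.0]]
wrist_force: [-1.0, 0.1, 0.5]
gripper_width: 1.002
gripper_force: 0.0
```

```bash
python3 - <<'E'
from h import *
s=sense();print(s["tcp_pos"])
S=capture("scene");T=capture("top")
r=lambda im,x,y,w,h,s:cv2.resize(im[y:y+h,x:x+w],None,fx=s,fy=s,interpolation=cv2.INTER_CUBIC)
cv2.imwrite("pics/g1.png",np.hstack([r(S,190,230,100,110,4),r(T,90,170,100,110,4)])[:,:,::-1])
E
```

```text
[0.42365065 0.18377824 0.18074108]
```

View pics/g1.png

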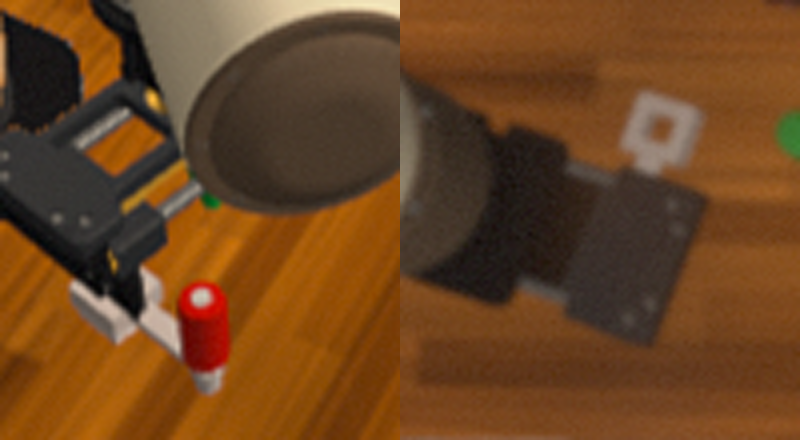

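The knob stands between the open fingers, and nothing blocks the descent.

Request:
jog_arm([
  [[0, 0.002, 0.025, 0], [0, 0, 0.025, 0], [0, 0, 0.02, 0], [0, 0, 0.009, 0], [0, 0, 0, 0]],
])

```text
time_s: 3.95
tcp_pos: [0.4254, 0.1866, 0.1036]
ee_rot: [[-0.953, 0.302, 0.0], [0.302, 0.953, 0.0], [-0.0, 0.0, -1.0]]
wrist_force: [0.3, -0.5, 0.0]
gripper_width: 1.001
gripper_force: 0.0
```

Request:
jog_arm([
  [[0, 0, 0, 0], [0, 0, 0, 0], [0, 0, 0, 0], [0, 0, 0, 0], [0, 0, 0, 0], [0, 0, 0, 0], [0, 0, 0, 0], [0, 0, 0, 0]],
], claw=0)

```text
time_s: 4.95
tcp_pos: [0.425, 0.1863, 0.1032]
ee_rot: [[-0.953, 0.302, -0.0], [0.302, 0.953, -0.0], [0.0, -0.0, -1.0]]
wrist_force: [0.2, -0.4, 0.1]
gripper_width: 0.291
gripper_force: 30.0
```

Request:
jog_arm([
  [[0, 0, -0.02, 0], [0, 0, -0.03, 0], [0, 0, -0.03, 0], [0, 0, -0.03, 0], [0, 0, -0.03, 0], [0, 0, -0.03, 0], [0, 0, -0.01, -0.102], [0, 0, 0, -0.102], [0, 0, 0, -0.102], [0, 0, 0, 0], [-0.003, -0.03, 0, 0], [-0.003, -0.03, 0, 0], [-0.003, -0.03, 0, 0], [-0.003, -0.03, 0, 0], [-0.003, -0.03, 0, 0], [-0.003, -0.03, 0, 0], [-0.003, -0.03, 0, 0], [-0.003, -0.03, 0, 0], [-0.003, -0.03, 0, 0], [0, -0.03, 0, 0]],
])

```text
time_s: 7.45
tcp_pos: [0.4516, -0.1146, 0.283]
ee_rot: [[-1.0, 0.003, -0.001], [0.003, 1.0, 0.0], [0.001, 0.0, -1.0]]
wrist_force: [0.7, -0.5, -1.9]
gripper_width: 0.289
gripper_force: 30.0
```

Request:
jog_arm([
  [[0, -0.01, 0, 0], [0, 0, 0, 0], [0, 0, 0, 0]],
])

```text
time_s: 7.82
tcp_pos: [0.4517, -0.123, 0.2832]
ee_rot: [[-1.0, 0.001, -0.0], [0.001, 1.0, 0.0], [0.0, 0.0, -1.0]]
wrist_force: [0.1, 1.2, -1.9]
gripper_width: 0.291
gripper_force: 30.0
```

```bash
python3 - <<'E'
from h import *
s=sense();print(s["tcp_pos"])
S=capture("scene");T=capture("top")
r=lambda im,x,y,w,h,s:cv2.resize(im[y:y+h,x:x+w],None,fx=s,fy=s,interpolation=cv2.INTER_CUBIC)
cv2.imwrite("pics/g2.png",np.hstack([r(S,210,110,100,110,4),r(T,230,130,100,110,4)])[:,:,::-1])
E
```

```text
[ 0.45170512 -0.12302621  0.28319235]
```

View pics/g2.png

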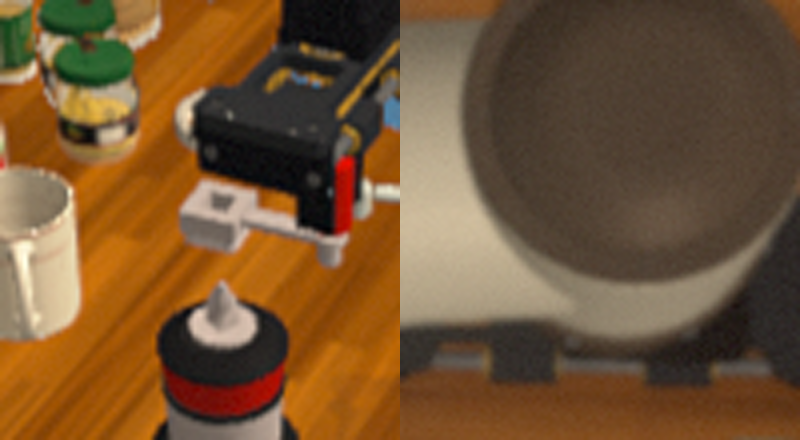

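The crank hangs level over the mill. In the scene picture the top of the hub's hole is at about (265.5,160) and the shaft tip at (265.5,181).

```bash
python3 - <<'E'
from h import *
print(at_z("scene",(210+222/4,110+199/4),.204), at_z("scene",(210+222/4,110+283/4),.14))
for a in(170,180,190):
  k=np.array([.4517,-.123,0]);h=k-.07*np.array([np.cos(np.radians(a)),np.sin(np.radians(a)),0]);
  print(a,[((proj("scene",h+[0,0,z])-[210,110])*4).round(0) for z in(.204,.18)],((proj("scene",k+[0,0,.187])-[210,110])*4).round())
E
```

```text
[ 0.51848332 -0.12139081  0.204     ] [ 0.52105894 -0.12384304  0.14      ]
170 [array([229., 186.]), array([230., 220.])] [326. 250.]
180 [array([218., 196.]), array([219., 230.])] [326. 250.]
190 [array([211., 207.]), array([211., 241.])] [326. 250.]
```

Request:
jog_arm([
  [[-0.001, -0.001, 0.02, 0], [0, 0, 0.01, 0], [0, 0, 0.01, 0], [0, 0, 0.01, 0], [0, 0, 0.008, 0], [0, 0, 0.006, 0], [0, 0, 0.005, 0], [0, 0, 0, 0], [0, 0, 0, 0]],
])

```text
time_s: 9.05
tcp_pos: [0.451, -0.125, 0.2146]
ee_rot: [[-1.0, 0.001, -0.004], [0.001, 1.0, -0.001], [0.004, -0.001, -1.0]]
wrist_force: [-5.8, 0.7, 5.2]
gripper_width: 0.292
gripper_force: 30.0
```

```bash
python3 - <<'E'
from h import *
s=sense();print(s["tcp_pos"],s["wrist_force"],s["moment"])
S=capture("scene")
cv2.imwrite("pics/g3.png",cv2.resize(S[110:220,210:310],None,fx=4,fy=4,interpolation=cv2.INTER_CUBIC)[:,:,::-1])
E
```

```text
[ 0.45103867 -0.12501588  0.21460225] [-5.82169243  0.65200327  5.22615179] [ 8.16262961e-03  1.48399058e+00 -1.00861136e-03]
```

View pics/g3.png

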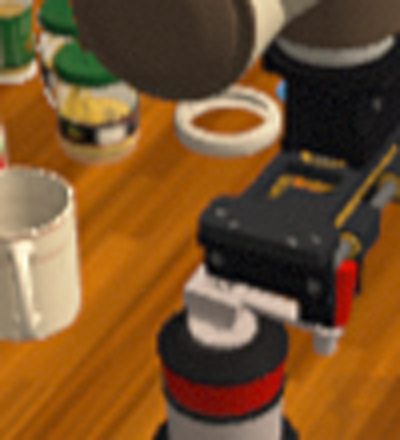

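The socket is over the shaft and nearly down. A sideways force of about 6 N in -x says the hand is 1–2 mm too far in +x, so I'll ease that and press down.

Request:
jog_arm([
  [[0.002, 0, 0, 0], [0, 0, 0.001, 0], [0, 0, 0.001, 0], [0, 0, 0, 0], [0, 0, 0, 0]],
])

```text
time_s: 9.72
tcp_pos: [0.4501, -0.1249, 0.2129]
ee_rot: [[-1.0, 0.001, -0.001], [0.001, 1.0, -0.0], [0.001, -0.0, -1.0]]
wrist_force: [-4.1, 0.0, 8.7]
gripper_width: 0.286
gripper_force: 30.0
```

```bash
python3 - <<'E'
from h import *
s=sense();print(s["joints"].round(1) if hasattr(s["joints"],"round") else s["joints"],s["tcp_pos"])
E
```

```text
[  4.5  11.3 -27.6   0.  -51.2 -94.6] [ 0.45014978 -0.12486624  0.2128613 ]
```

Request:
jog_arm([
  [[0.001, 0, -0.0005, 0], [0, 0, 0, -0.1], [0, 0, 0, 0]],
])

```text
time_s: 10.1
tcp_pos: [0.4499, -0.1247, 0.2132]
ee_rot: [[-0.995, -0.098, 0.001], [-0.098, 0.995, -0.0], [-0.001, -0.0, -1.0]]
wrist_force: [-3.1, 1.0, 5.1]
gripper_width: 0.29
gripper_force: 30.0
```

```bash
python3 - <<'E'
from h import *
s=sense();print(s["joints"],s["wrist_force"],s["moment"])
E
```

```text
[ 4.53434558e+00  1.12396481e+01 -2.76422691e+01  1.79689432e-02
 -5.10837790e+01 -8.89347027e+01] [-3.07058239  1.04524614  5.10567235] [0.07022968 0.65525245 0.02958389]
```

```bash
python3 - <<'E'
from h import *
S=capture("scene");T=capture("top")
cv2.imwrite("pics/f1.png",np.hstack([S[:,:400],T[:,:400]])[:,:,::-1])
E
```

```text
(no output)
```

View pics/f1.png

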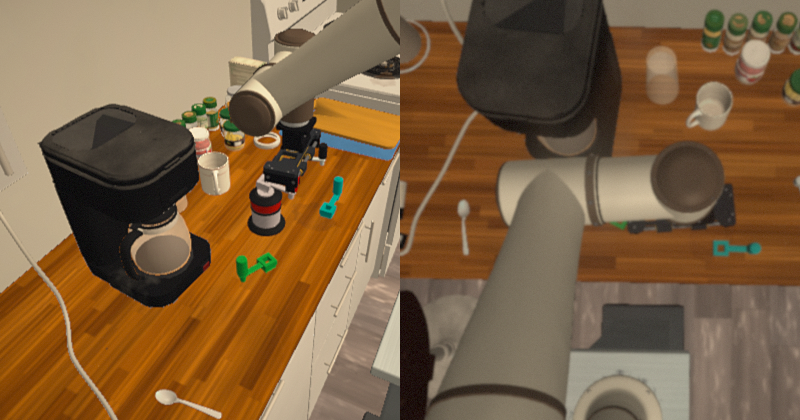

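```bash
python3 - <<'E'
from h import *
for z in(.35,.4,.45,.5,.55): print(z,proj("top",(.45,-.125,z)).round(),proj("scene",(.45,-.125,z)).round(),at_z("top",(97,190),z).round(3),at_z("scene",(255,112),z).round(3))
E
```

```text
0.35 [283. 199.] [294. 109.] [0.457 0.154 0.35 ] [ 0.518 -0.079  0.35 ]
0.4 [284. 193.] [295.  87.] [0.448 0.131 0.4  ] [0.475 0.001 0.4  ]
0.45 [286. 186.] [295.  63.] [0.439 0.108 0.45 ] [0.431 0.081 0.45 ]
0.5 [288. 177.] [296.  38.] [0.43  0.086 0.5  ] [0.387 0.161 0.5  ]
0.55 [290. 165.] [296.  11.] [0.421 0.063 0.55 ] [0.343 0.241 0.55 ]
```

The views show the wrist's cross cylinder at z about 0.39–0.47, which clears the 0.354 m coffee maker. The gripper's 190 mm body should lie along x while winding, so I'll turn the hand 90° on the freely spinning knob. The stop blocks that direction.

Request:
jog_arm([
  [[0, 0, 0, -0.147], [0, 0, 0, -0.147], [0, 0, 0, -0.147], [0, 0, 0, -0.147], [0, 0, 0, -0.147], [0, 0, 0, -0.147], [0, 0, 0, -0.147], [0, 0, 0, -0.147], [0, 0, 0, -0.147], [0, 0, 0, -0.147], [0, 0, 0, 0], [0, 0, 0, 0]],
])

```text
time_s: 11.7
tcp_pos: [0.4512, -0.125, 0.2151]
ee_rot: [[-0.003, -1.0, 0.005], [-1.0, 0.003, -0.001], [0.001, -0.005, -1.0]]
wrist_force: [-4.7, -1.1, 13.2]
gripper_width: 0.29
gripper_force: 30.2
```

```bash
python3 - <<'E'
from h import *
s=sense();print(s["joints"],s["effort"],s["moment"])
# rows for a circle, 22.5..., tool dx=-dY, dy=-dX
n=24;a=np.pi-2*np.pi*np.arange(n+1)/n
d=np.diff(np.c_[np.cos(a),np.sin(a)],axis=0)*.07
for r in d: print((-r[1]).round(4),(-r[0]).round(4))
E
```

```text
[  4.51848611  11.12769419 -27.49334311   0.1160244  -51.1004687
  -4.7710895 ] [  0.88995455 -19.58696544  13.57576936   2.42112078   0.8153232
   0.07538725] [-0.05445183  0.95272494 -0.07118265]
-0.0181 -0.0024
-0.0169 -0.007
-0.0145 -0.0111
-0.0111 -0.0145
-0.007 -0.0169
-0.0024 -0.0181
0.0024 -0.0181
0.007 -0.0169
0.0111 -0.0145
0.0145 -0.0111
0.0169 -0.007
0.0181 -0.0024
0.0181 0.0024
0.0169 0.007
0.0145 0.0111
0.0111 0.0145
0.007 0.0169
0.0024 0.0181
-0.0024 0.0181
-0.007 0.0169
-0.0111 0.0145
-0.0145 0.0111
-0.0169 0.007
-0.0181 0.0024
```

A 13 N load with a moment suggests the crank is strained in the grip. I'll let go so it can settle on the shaft, then look.

Request:
jog_arm([
  [[0, 0, 0, 0], [0, 0, 0, 0], [0, 0, 0, 0], [0, 0, 0, 0], [0, 0, 0, 0]],
], claw=0.55)

```text
time_s: 12.32
tcp_pos: [0.4498, -0.1246, 0.2126]
ee_rot: [[-0.002, -1.0, -0.0], [-1.0, 0.002, 0.0], [-0.0, 0.0, -1.0]]
wrist_force: [-0.1, 0.6, -0.5]
gripper_width: 0.547
gripper_force: 0.0
```

```bash
python3 - <<'E'
from h import *
s=sense();print(s["tcp_pos"],s["wrist_force"],s["moment"])
S=capture("scene")
cv2.imwrite("pics/g4.png",cv2.resize(S[150:240,230:330],None,fx=6,fy=6,interpolation=cv2.INTER_CUBIC)[:,:,::-1])
E
```

```text
[ 0.44979426 -0.12458331  0.21256075] [-0.06657026  0.55424078 -0.4858789 ] [ 0.02243561  0.07747759 -0.03016097]
```

View pics/g4.png

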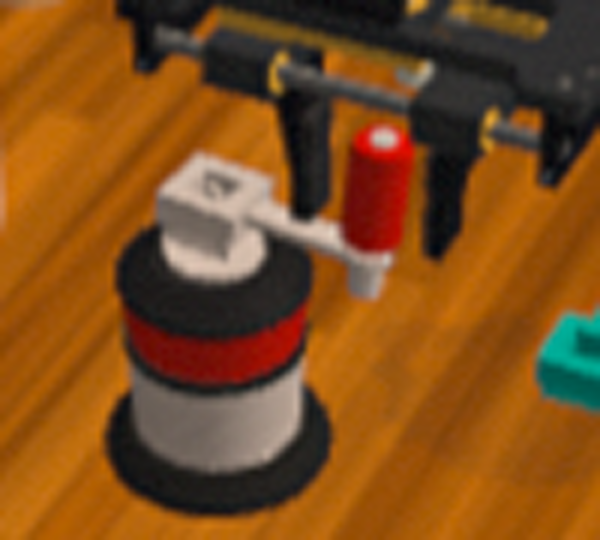

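The crank sits flat on the mill, with the knob upright at scene pixel (293,182) and the hub's hole at (266.3,180.5).

```bash
python3 - <<'E'
from h import *
print(at_z("scene",(293,181.3),.158),at_z("scene",(230+382/6,150+138/6),.182),at_z("scene",(230+218/6,150+183/6),.134))
S=capture("scene")
k,l,st,c=cv2.connectedComponentsWithStats(red(S))
for i in range(1,k):
  if st[i,4]>25: print(st[i],c[i],at_z("scene",c[i],.158))
E
```

```text
[ 0.45020656 -0.12882662  0.158     ] [ 0.44936436 -0.12962809  0.182     ] [ 0.52336318 -0.13270323  0.134     ]
[287 171  12  21 189] [292.47089947 181.59259259] [ 0.45086573 -0.1272388   0.158     ]
[251 201  30  13 202] [266.33168317 208.14851485] [ 0.46301562 -0.0137239   0.158     ]
[203 261   6  10  30] [205.76666667 265.83333333] [0.49111273 0.19035318 0.158     ]
```

```bash
python3 - <<'E'
from h import *
for L in(0,.005,.01):
  c=np.array([.5205,-.1245,.11+L])
  print(L,[((proj("scene",c+[sx*.0175,sy*.0175,.024])-[230,150])*6).round().astype(int).tolist() for sx,sy in((-1,-1),(1,-1),(1,1),(-1,1))],"bottom",[((proj("scene",c+[sx*.0175,sy*.0175,0])-[230,150])*6).round().astype(int).tolist() for sx,sy in((1,1),(-1,1))],"knobtop",((proj("scene",c+[-.07,0,.072])-[230,150])*6).round())
print("footc",((proj("scene",(.5205,-.1245,.11))-[230,150])*6).round(), "base",((proj("scene",(.5205,-.1245,.0))-[230,150])*6).round())
E
```

```text
0 [[273, 184], [197, 162], [157, 208], [235, 231]] bottom [[159, 254], [235, 278]] knobtop [374. 144.]
0.005 [[273, 174], [196, 152], [157, 198], [234, 221]] bottom [[159, 245], [235, 268]] knobtop [374. 134.]
0.01 [[272, 164], [196, 142], [156, 188], [234, 211]] bottom [[158, 235], [235, 258]] knobtop [374. 123.]
footc [216. 242.] base [221. 440.]
```

Projecting the model puts the hub about 5–8 mm above the foot, so it's slightly tilted and not fully down. I'll straddle the shaft tip with the fingertips and press on the hub itself.

Request:
jog_arm([
  [[0, 0, -0.02, 0], [0, 0, -0.03, 0], [0, 0, -0.015, 0], [0, -0.02, 0, 0], [0, -0.03, 0, 0], [0, -0.0205, 0, 0], [0, 0, 0, 0]],
])

```text
time_s: 13.3
tcp_pos: [0.5211, -0.1247, 0.2772]
ee_rot: [[-0.002, -1.0, -0.001], [-1.0, 0.002, 0.0], [-0.0, 0.001, -1.0]]
wrist_force: [-0.1, 0.3, -0.4]
gripper_width: 0.551
gripper_force: 0.0
```

Request:
jog_arm([
  [[0, 0, 0.02, 0], [0, 0, 0.015, 0], [0, 0, 0.01, 0], [0, 0, 0.005, 0], [0, 0, 0.003, 0], [0, 0, 0, 0]],
], claw=0.3)

```text
time_s: 14.05
tcp_pos: [0.5203, -0.1248, 0.2249]
ee_rot: [[-0.002, -1.0, 0.0], [-1.0, 0.002, -0.0], [0.0, -0.0, -1.0]]
wrist_force: [-0.5, 0.6, 0.2]
gripper_width: 0.302
gripper_force: 0.0
```

Request:
jog_arm([
  [[0, 0, 0.005, 0], [0, 0, 0.004, 0], [0, 0, 0.002, 0], [0, 0, 0.002, 0], [0, 0, 0, 0]],
])

```text
time_s: 14.68
tcp_pos: [0.5203, -0.1248, 0.2117]
ee_rot: [[-0.002, -1.0, -0.0], [-1.0, 0.002, -0.0], [0.0, 0.0, -1.0]]
wrist_force: [-0.5, -0.1, -0.3]
gripper_width: 0.3
gripper_force: 0.0
```

Request:
jog_arm([
  [[0, 0, 0.003, 0], [0, 0, 0.003, 0], [0, 0, 0, 0], [0, 0, 0, 0]],
])

```text
time_s: 15.18
tcp_pos: [0.5212, -0.1243, 0.2079]
ee_rot: [[-0.001, -1.0, 0.004], [-1.0, 0.001, 0.0], [-0.0, -0.004, -1.0]]
wrist_force: [-1.7, 3.7, 9.5]
gripper_width: 0.304
gripper_force: 4.7
```

Request:
jog_arm([
  [[0, 0, 0.003, 0], [0, 0, 0.002, 0], [0, 0, 0, 0], [0, 0, 0, 0]],
])

```text
time_s: 15.68
tcp_pos: [0.5213, -0.1242, 0.2051]
ee_rot: [[-0.001, -1.0, 0.005], [-1.0, 0.001, -0.0], [0.0, -0.005, -1.0]]
wrist_force: [-5.9, 7.2, 20.6]
gripper_width: 0.301
gripper_force: 10.3
```

Request:
jog_arm([
  [[0, 0, 0.002, 0], [0, 0, 0.001, 0], [0, 0, 0, 0], [0, 0, 0, 0]],
])

```text
time_s: 16.18
tcp_pos: [0.5213, -0.1241, 0.2039]
ee_rot: [[-0.0, -1.0, 0.005], [-1.0, 0.0, -0.001], [0.001, -0.005, -1.0]]
wrist_force: [-8.8, 7.6, 30.1]
gripper_width: 0.303
gripper_force: 14.9
```

Request:
jog_arm([
  [[0, 0, -0.01, 0], [0, 0, -0.03, 0], [0, 0, -0.03, 0], [0, 0.03, 0, 0], [0, 0.03, 0, 0], [0, 0.0105, 0, 0], [0, 0, 0, 0]],
])

```text
time_s: 17.05
tcp_pos: [0.4497, -0.1247, 0.2679]
ee_rot: [[-0.002, -1.0, 0.001], [-1.0, 0.002, -0.0], [0.0, -0.001, -1.0]]
wrist_force: [1.0, -0.2, 0.1]
gripper_width: 0.3
gripper_force: 0.0
```

```bash
python3 - <<'E'
from h import *
s=sense();print(s["tcp_pos"],s["wrist_force"])
S=capture("scene");I=cv2.resize(S[150:240,230:330],None,fx=6,fy=6,interpolation=cv2.INTER_CUBIC)[:,:,::-1].copy()
c=np.array([.5205,-.1245,.11])
P=[((proj("scene",c+[sx*.0175,sy*.0175,.024])-[230,150])*6) for sx,sy in((-1,-1),(1,-1),(1,1),(-1,1))]
cv2.polylines(I,[np.int32(P)],True,(255,255,0),1)
k,l,st,q=cv2.connectedComponentsWithStats(red(S))
for i in range(1,k):
  if st[i,4]>100: print(st[i],q[i],at_z("scene",q[i],.158))
cv2.imwrite("pics/g5.png",I)
E
```

```text
[ 0.44968698 -0.12470919  0.26790848] [ 1.01344084 -0.19798463  0.12369101]
[286 173  11  21 181] [290.72928177 183.22099448] [ 0.45195585 -0.11967112  0.158     ]
[251 200  30  14 206] [266.29126214 208.10194175] [ 0.46316776 -0.01382752  0.158     ]
```

View pics/g5.png

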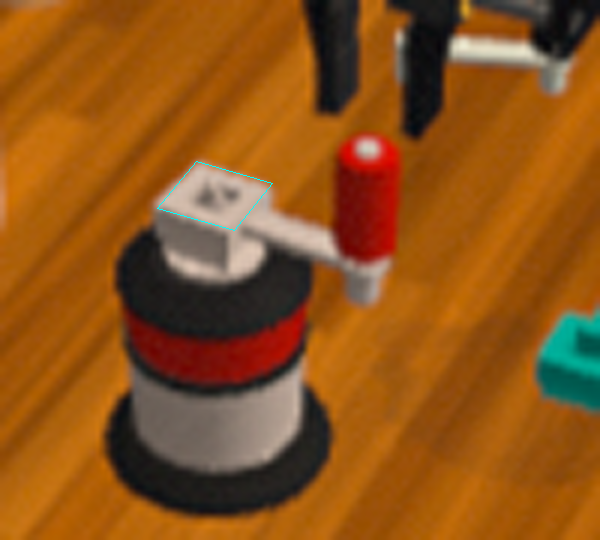

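The hub's top now coincides with the fully seated outline (yellow quad), and the knob stands at about (0.452,-0.120). I'll grip the knob again, one half-turn per call.

Request:
jog_arm([
  [[-0.005, -0.002, 0, 0], [0, 0, 0, 0], [0, 0, 0.02, 0], [0, 0, 0.02, 0], [0, 0, 0.015, 0], [0, 0, 0, 0]],
], claw=0.6)

```text
time_s: 17.85
tcp_pos: [0.4515, -0.1196, 0.2116]
ee_rot: [[-0.002, -1.0, -0.003], [-1.0, 0.002, -0.0], [0.0, 0.003, -1.0]]
wrist_force: [-0.7, -0.6, 0.3]
gripper_width: 0.599
gripper_force: 0.0
```

Request:
jog_arm([
  [[0, 0, 0, 0], [0, 0, 0, 0], [0, 0, 0, 0], [0, 0, 0, 0], [0, 0, 0, 0]],
], claw=0.2)

```text
time_s: 18.48
tcp_pos: [0.4521, -0.1196, 0.2131]
ee_rot: [[-0.002, -1.0, 0.001], [-1.0, 0.002, -0.0], [0.0, -0.001, -1.0]]
wrist_force: [0.2, -0.4, 0.6]
gripper_width: 0.294
gripper_force: 30.0
```

```bash
python3 - <<'E'
import numpy as np
a=np.radians(176-9*np.arange(21));P=.07*np.c_[-np.sin(a),-np.cos(a)]
print(np.diff(P.round(4),axis=0).round(4).tolist())
E
```

```text
[[-0.0108, -0.0016], [-0.0105, -0.0033], [-0.0099, -0.0049], [-0.0089, -0.0064], [-0.0078, -0.0077], [-0.0066, -0.0088], [-0.005, -0.0097], [-0.0035, -0.0105], [-0.0018, -0.0108], [-0.0001, -0.011], [0.0016, -0.0108], [0.0033, -0.0105], [0.0049, -0.0099], [0.0064, -0.0089], [0.0077, -0.0078], [0.0088, -0.0066], [0.0097, -0.005], [0.0105, -0.0035], [0.0108, -0.0018], [0.011, -0.0001]]
```

Request:
jog_arm([
  [[-0.0108, -0.0016, 0, 0], [-0.0105, -0.0033, 0, 0], [-0.0099, -0.0049, 0, 0], [-0.0089, -0.0064, 0, 0], [-0.0078, -0.0077, 0, 0], [-0.0066, -0.0088, 0, 0], [-0.005, -0.0097, 0, 0], [-0.0035, -0.0105, 0, 0], [-0.0018, -0.0108, 0, 0], [-0.0001, -0.011, 0, 0]],
])

```text
time_s: 19.73
tcp_pos: [0.5272, -0.0538, 0.2128]
ee_rot: [[-0.002, -1.0, -0.0], [-1.0, 0.002, 0.001], [-0.001, 0.0, -1.0]]
wrist_force: [-2.2, 2.4, 4.3]
gripper_width: 0.292
gripper_force: 30.0
```

Request:
jog_arm([
  [[0.0016, -0.0108, 0, 0], [0.0033, -0.0105, 0, 0], [0.0049, -0.0099, 0, 0], [0.0064, -0.0089, 0, 0]],
])

```text
time_s: 20.23
tcp_pos: [0.5679, -0.0709, 0.213]
ee_rot: [[-0.002, -1.0, 0.002], [-1.0, 0.002, 0.001], [-0.001, -0.002, -1.0]]
wrist_force: [0.3, 3.1, 5.5]
gripper_width: 0.294
gripper_force: 30.0
```

```bash
python3 - <<'E'
from h import *
s=sense();print(s["joints"],s["effort"],s["wrist_force"])
S=capture("scene");T=capture("top")
cv2.imwrite("pics/f2.png",np.hstack([S[:,:400],T[:,:400]])[:,:,::-1])
E
```

```text
[ 9.08553778e+00  2.08835808e+01 -1.35625035e+01 -2.38793341e-02
 -5.54550634e+01 -9.16225293e+00] [ -1.4711884  -33.9643085   14.62079555   3.73775259   0.16246449
  -0.06694215] [0.28020865 3.12920065 5.4502234 ]
```

View pics/f2.png

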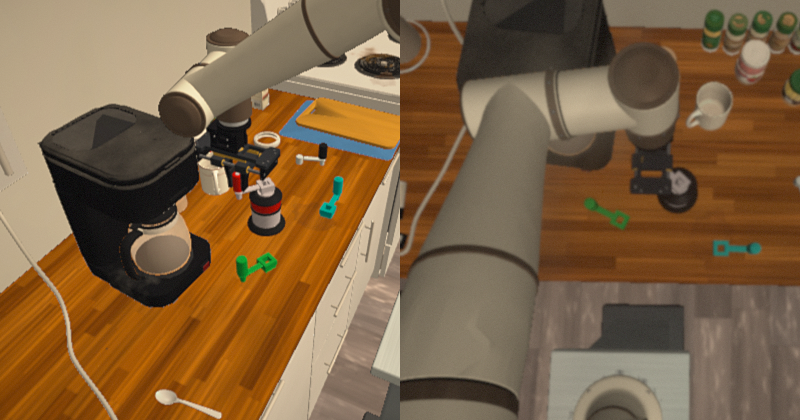

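The crank is turning with the hand and the forearm passes above the coffee maker without touching it. The effort readings look normal, so I'll carry on.

Request:
jog_arm([
  [[0.0077, -0.0078, 0, 0], [0.0088, -0.0066, 0, 0], [0.0097, -0.005, 0, 0], [0.0105, -0.0035, 0, 0], [0.0108, -0.0018, 0, 0], [0.011, -0.0001, 0, 0]],
])

```text
time_s: 21.08
tcp_pos: [0.5916, -0.1307, 0.2128]
ee_rot: [[-0.002, -1.0, 0.001], [-1.0, 0.002, -0.0], [0.0, -0.001, -1.0]]
wrist_force: [3.4, 2.1, 3.4]
gripper_width: 0.287
gripper_force: 30.0
```

Request:
jog_arm([
  [[0.0108, 0.0016, 0, 0], [0.0105, 0.0033, 0, 0], [0.0099, 0.0049, 0, 0], [0.0089, 0.0064, 0, 0], [0.0078, 0.0077, 0, 0], [0.0066, 0.0088, 0, 0], [0.005, 0.0097, 0, 0], [0.0035, 0.0105, 0, 0], [0.0018, 0.0108, 0, 0], [0.0001, 0.011, 0, 0], [-0.0016, 0.0108, 0, 0], [-0.0033, 0.0105, 0, 0], [-0.0049, 0.0099, 0, 0], [-0.0064, 0.0089, 0, 0], [-0.0077, 0.0078, 0, 0], [-0.0088, 0.0066, 0, 0], [-0.0097, 0.005, 0, 0], [-0.0105, 0.0035, 0, 0], [-0.0108, 0.0018, 0, 0], [-0.011, 0.0001, 0, 0]],
])

```text
time_s: 23.58
tcp_pos: [0.4519, -0.1197, 0.2131]
ee_rot: [[-0.002, -1.0, 0.001], [-1.0, 0.002, -0.001], [0.001, -0.001, -1.0]]
wrist_force: [5.0, -2.8, -3.8]
gripper_width: 0.285
gripper_force: 30.0
```

Request:
jog_arm([
  [[-0.0108, -0.0016, 0, 0], [-0.0105, -0.0033, 0, 0], [-0.0099, -0.0049, 0, 0], [-0.0089, -0.0064, 0, 0], [-0.0078, -0.0077, 0, 0], [-0.0066, -0.0088, 0, 0], [-0.005, -0.0097, 0, 0], [-0.0035, -0.0105, 0, 0], [-0.0018, -0.0108, 0, 0], [-0.0001, -0.011, 0, 0], [0.0016, -0.0108, 0, 0], [0.0033, -0.0105, 0, 0], [0.0049, -0.0099, 0, 0], [0.0064, -0.0089, 0, 0], [0.0077, -0.0078, 0, 0], [0.0088, -0.0066, 0, 0], [0.0097, -0.005, 0, 0], [0.0105, -0.0035, 0, 0], [0.0108, -0.0018, 0, 0], [0.011, -0.0001, 0, 0]],
])

```text
time_s: 26.08
tcp_pos: [0.5916, -0.1307, 0.2128]
ee_rot: [[-0.002, -1.0, 0.001], [-1.0, 0.002, -0.0], [0.0, -0.001, -1.0]]
wrist_force: [4.3, 2.3, 2.8]
gripper_width: 0.289
gripper_force: 30.0
```

Request:
jog_arm([
  [[0.0108, 0.0016, 0, 0], [0.0105, 0.0033, 0, 0], [0.0099, 0.0049, 0, 0], [0.0089, 0.0064, 0, 0], [0.0078, 0.0077, 0, 0], [0.0066, 0.0088, 0, 0], [0.005, 0.0097, 0, 0], [0.0035, 0.0105, 0, 0], [0.0018, 0.0108, 0, 0], [0.0001, 0.011, 0, 0], [-0.0016, 0.0108, 0, 0], [-0.0033, 0.0105, 0, 0], [-0.0049, 0.0099, 0, 0], [-0.0064, 0.0089, 0, 0], [-0.0077, 0.0078, 0, 0], [-0.0088, 0.0066, 0, 0], [-0.0097, 0.005, 0, 0], [-0.0105, 0.0035, 0, 0], [-0.0108, 0.0018, 0, 0], [-0.011, 0.0001, 0, 0]],
])

```text
time_s: 28.58
tcp_pos: [0.452, -0.1197, 0.213]
ee_rot: [[-0.002, -1.0, 0.001], [-1.0, 0.002, -0.001], [0.001, -0.001, -1.0]]
wrist_force: [5.7, -2.6, -4.1]
gripper_width: 0.29
gripper_force: 30.0
```

Request:
jog_arm([
  [[-0.0108, -0.0016, 0, 0], [-0.0105, -0.0033, 0, 0], [-0.0099, -0.0049, 0, 0], [-0.0089, -0.0064, 0, 0], [-0.0078, -0.0077, 0, 0], [-0.0066, -0.0088, 0, 0], [-0.005, -0.0097, 0, 0], [0, 0, 0, 0], [0, 0, 0, 0], [0, 0, 0, 0]],
])

```text
time_s: 29.82
tcp_pos: [0.4947, -0.0593, 0.2129]
ee_rot: [[-0.002, -1.0, 0.001], [-1.0, 0.002, 0.001], [-0.001, -0.001, -1.0]]
wrist_force: [-2.2, 4.5, 5.5]
gripper_width: 0.29
gripper_force: 30.0
```

Request:
jog_arm([
  [[0, 0, 0, 0], [0, 0, 0, 0], [0, 0, 0, 0], [0, 0, 0, 0], [0, 0, -0.02, 0], [0, 0, -0.03, 0], [0, 0, -0.03, 0], [0, 0.04, 0, 0], [0, 0.04, 0, 0], [0, 0.02, 0, 0], [0, 0, 0, 0]],
], claw=0.6)

```text
time_s: 31.2
tcp_pos: [0.3932, -0.0602, 0.2931]
ee_rot: [[-0.002, -1.0, 0.001], [-1.0, 0.002, 0.0], [-0.0, -0.001, -1.0]]
wrist_force: [-0.5, -0.3, 0.3]
gripper_width: 0.599
gripper_force: 0.0
```

```bash
python3 - <<'E'
from h import *
s=sense();print(s["tcp_pos"],s["wrist_force"])
S=capture("scene");I=cv2.resize(S[150:240,220:320],None,fx=6,fy=6,interpolation=cv2.INTER_CUBIC)[:,:,::-1].copy()
c=np.array([.5205,-.1245,.11])
k,l,st,q=cv2.connectedComponentsWithStats(red(S))
for i in range(1,k):
  if st[i,4]>100: print(st[i],q[i],at_z("scene",q[i],.158))
d=at_z("scene",q[[i for i in range(1,k) if st[i,4]>100][0]],.158)[:2]-c[:2];t=np.arctan2(d[1],d[0]);print(np.degrees(t),np.hypot(*d))
R=np.array([[np.cos(t),-np.sin(t)],[np.sin(t),np.cos(t)]])
P=[((proj("scene",c+[*(R@[sx*.0175,sy*.0175]),.024])-[220,150])*6) for sx,sy in((-1,-1),(1,-1),(1,1),(-1,1))]
cv2.polylines(I,[np.int32(P)],True,(255,255,0),1)
cv2.imwrite("pics/g6.png",I)
E
```

```text
[ 0.3931865  -0.06017605  0.29310638] [-0.46766714 -0.28200749  0.28317279]
[258 183  12  21 194] [263.15463918 193.6185567 ] [ 0.49274814 -0.05659616  0.158     ]
[251 201  30  13 177] [266.6440678  208.15819209] [ 0.46237789 -0.01399191  0.158     ]
112.22951405521663 0.07335595819740175
```

View pics/g6.png

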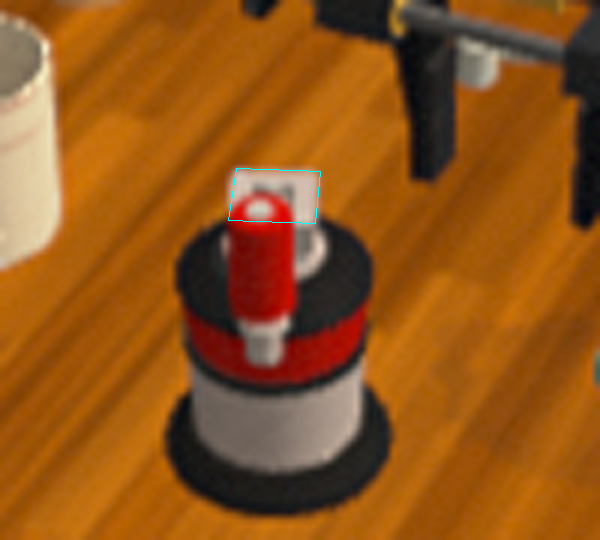

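The hub's top matches the seated outline, the knob is at about 112°, and the hand is clear and touching nothing. Total winding is about 2.17 turns.

```bash
python3 -c "
from station import *
print(finish_job())"
```

```text
the job is handed in; nothing more can be done
None
```

I fitted the red-knobbed crank fully down on the mill's shaft, wound it about 2.17 turns clockwise, let go with it still seated and the hand clear, and handed the job in; no verdict came back.

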